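# Sauce to the simmer ring, salt to the front

## Robot

A 7-joint arm with a two-finger parallel gripper is mounted at the origin on the work surface. World frame = base frame: x ahead of the robot, y to its left, z up, the work surface at z = 0. Lengths are in m, angles in rad, forces in N, time in s.
With the tool pointing down it reaches from about 0.4 to 0.85 m from the base axis. Payload 10.4 kg.
Tool frame: the origin (TCP) lies between the finger pads; the fingertips stand 22 mm ahead of it and the grasp point (between the pads) lies 3 mm ahead of it (r.nose_length is the distance from the TCP to the fingertips, in m); z points along the fingers, y is the line along which they close (so a half turn about z gives the same grasp; the last joint's range is limited). The gripper opens to 87 mm and grips with 3 to 60 N. Pads are 19 mm wide; open, the fingers measure 117 mm over their backs; the gripper's body (75 mm by 190 mm) begins 51 mm behind the grasp point.
Start: joints at [1.262, 0.332, -0.065, 1.46, 0.022, 1.35, -0.088], TCP at [0.176, -0.6, 0.245] pointing down, gripper open.
Joint ranges: [-2.6, 2.6], [-0.5, 2.12], [-1.47, 1.34], [0.16, 2.42], [-1.27, 4.41], [0.06, 2.06], [-2.6, 2.6]. Speed limits (rad/s): [2.22, 2.22, 2.79, 2.79, 3.14, 3.14, 3.14].

## Interface

Orientations are given as a unit quaternion [x, y, z, w].
In Python, from bench import readout, cams, r gives the robot as it stands. The module is installed in compiled form; this text tells all that it offers.
- The arm moves only by the tool step_arm, never from a script. Its argument "deltas" is a list that holds one entry, the list of rows, each a list of 7 numbers: the turn, a rotation vector about the tool's x, y, z in rad, then the shift along the tool's x, y, z in m, then the opening in per cent of the stroke, from 0 (shut) to 100 (fully open). A call has 1 to 20 rows; each row is the pose to reach, as a shift and turn from the pose commanded when the call began, along the tool's axes at that moment; what a row does not reach only later rows make up. A row lasts 1/8 s, in which the tool goes at most 62.5 mm and 10.7 degrees, less where a joint would pass 70% of its speed; a pose out of reach is approached as far as the arm can. A call with a gripper value outside its range is refused whole. The fingers move at their own pace and stop on an object; "squeeze" is the grip in N (left out, the last holds). Time passes only in rows, so rows that repeat a pose let the fingers close. It gives the time, the measured TCP pose, the force, the opening and the grip force at its end, in the units of the state.
- readout.read_state(): the state, without advancing time (a new reading comes with each control period).
- cams.camera(name): name is "scene" or "top" or "wrist"; returns a dict with "img" (420x560x3 uint8, red, green, blue), "fx", "fy", "cx", "cy" (pixels), "origin" and "rotation" of the camera in the world; the wrist camera has in their place "T_tool_cam" (4x4, takes a point from camera to tool coordinates, whose origin is the TCP and whose axes are the flange's). Camera axes: x right, y up, looking along -z (the intrinsics and any distortion apply to the point x, -y, -z); pixel columns grow to the right and rows downward; lengths in m; the calibration is good to about 2 mm. A picture is of the moment at which its call begins: read the wrist's pose just before it. There is no depth.
- r.close_job(): hands the job in; it is judged then, once.
The state is a dict: "time": time; "joint_positions": joint angles; "joint_vel": joint speeds; "joint_torque": joint torques, N m; "ee_pos": TCP position; "eef_rot": TCP orientation; "ft_force": force on the tool from outside, world axes, zero at the start; "torque": the same for the moment, N m; "width": finger opening in m; "grip_force": force on a finger pad.
Only numpy, scipy, OpenCV 4.12 (cv2) and the standard library are available. Lean on these libraries where they do the work, as an engineer would, in place of code of your own. Each camera call takes 0.05 s, during which the arm holds its last target. There are 200 camera calls.

## Task

The cook across the counter, on the side opposite the robot, is about to salt the sauce. Slide the lidded saucepan from the large cooking ring onto the small ring beside the turntable, without lifting or tipping it, so that its base sits inside the ring, and let go of it; then turn the turntable until the squat salt pot is at the front, facing straight across the counter to the cook, and hold the turntable still there: finish while still holding it. Keep every jar standing and leave the other things on the counter alone.

Things in the scene. Friction and masses are not known exactly. Their poses are not given: they have to be found in the camera images.
- pan_base (a point): Stainless saucepan with a lid, loose, 0.6 to 0.95 kg: this point is the centre of the underside. The base is flat, 125 mm across; the body is a cylinder 140 mm across (147 mm at the rim), 81 mm high, the fixed lid's black knob (34 mm across) reaches 121 mm. The pan's -x axis points along its long handle. Stands on the large ring at the start.
- pan_handle (a point): Centre of the grip of the saucepan's handle, 140 mm from the pan's axis and 62 mm above its underside. The grip is a level black bar, 22 mm wide, 16 mm thick, 125 mm long (from 100 to 225 mm out from the axis), free on all sides and easily pinched from above; it points to the robot's side of the counter, up to 40 degrees either way.
- pan: The same saucepan; origin at the centre of its underside, z up, -x along the handle.
- hob: Twin induction cooker, fixed on the counter, 540 mm (its y) by 290 mm (its x) by 50 mm high, smooth glass top; touch controls along the edge nearest the robot. Origin at the centre of its underside, z up. Two cooking rings are printed on the glass side by side.
- ring_large (a point): Centre of the large printed ring (200 mm across), on the glass.
- ring_small (a point): Centre of the small printed ring (165 mm across), on the glass; 250 mm to the side of the large one, the one nearer the turntable.
- foot: Fixed round foot of the condiment turntable; origin on the vertical turning axis at the counter's surface. Its +x axis is the FRONT: straight across the counter, away from the robot's side (parallel to the robot's forward x axis), towards the cook.
- knob (a point): Centre of the round wooden knob on top of the turntable's central post, on the turning axis, 200 mm above the counter. The knob is 40 mm across with upright sides for 11 mm either way of this point, free all round and above every jar; its top is 219 mm above the counter, its lower end 179 mm (the tallest jar's top is at 137 mm). Gripped and turned, it turns the whole turntable.
- turntable (a joint): Turning angle of the turntable (rad), positive anticlockwise seen from above, 0 as found, free to turn more than a full turn either way; about 0.06 N m of bearing friction, stays where it is left. The turntable is a wooden tray 300 mm across, 40 mm high at its rim above the counter (rim 6 mm thick, tray floor 26 mm above the counter), with the post and knob at its centre.
- salt_mid (a point): The salt pot, the jar wanted at the front: white ceramic, squat, the only one that is wider than high (76 mm across, 62 mm high with its small lid knob), 0.24 kg; stands loose, upright, on the turntable, about 92 mm from the turning axis. This point is on its axis, half-way up.
- sugar_mid (a point): Sugar canister, white ceramic, tall: 58 mm across, 98 mm high; stands loose, upright, on the turntable. Point half-way up.
- oil_mid (a point): Small oil bottle, 58 mm across, 110 mm high; stands loose, upright, on the turntable. Point half-way up.
- mill_mid (a point): Wooden pepper mill, 58 mm across at its foot, 111 mm high; stands loose, upright, on the turntable. Point half-way up.
- jam_mid (a point): Jam jar with a steel screw lid, 58 mm across, 88 mm high; stands loose, upright, on the turntable. Point half-way up.
- mug_mid (a point): White mug, 80 mm across, 90 mm high, standing on the counter behind the cooker, on the cook's side; leave alone. Point half-way up.
- tub_mid (a point): White lidded food container, 92 x 132 x 62 mm, on the counter behind the cooker, on the cook's side; leave alone. Point half-way up.
- dressing_mid (a point): Dressing bottle, 66 mm across, 170 mm high, on the counter beside the turntable, between it and the cooker; leave alone. Point half-way up.
Things that resemble listed ones, but are neither listed nor needed, are in the scene too. Leave any pink look-alike of the part that bears oil_mid alone.

How it is judged:
On the way, in this order (a step that is already met when the one before it is completed fails the run):
1. the saucepan stands still with its base inside the small ring (horizontal distance between pan_base and ring_small below 0.02 m and linear speed of pan below 0.02 m/s and angle between pan_base's own z axis and vertical below 0.05 rad and contact force between pan and hob above 2 N), for 0.2 s.
2. then the turntable is gripped with the salt pot at the front (y of salt_mid in the frame of foot between -0.016 and 0.016 m and x of salt_mid in the frame of foot above 0.06 m and contact force between salt and turntable above 0.5 N and velocity of joint turntable between -0.05 and 0.05 rad/s and contact force between the fingers and turntable above 3 N), for 0.2 s.
At the end, for the whole second after the job is handed in: Pan upright, at rest, untouched on the cooker, centre within 20 mm of the small ring's; salt pot on the turntable straight in front of the axis on the cook's side (within 16 mm to either side); fingers still hold the turntable (over 3 N), not turning; all jars upright and untouched (all of step 1 and all of step 2 and contact force between each of the arm, the fingers and pan below 0.2 N and angle between each of oil_mid, salt_mid, sugar_mid, mill_mid, jam_mid's own z axis and vertical below 0.1 rad and contact force between the fingers and oil below 0.2 N and contact force between the fingers and salt below 0.2 N and contact force between the fingers and sugar below 0.2 N and contact force between the fingers and mill below 0.2 N and contact force between the fingers and jam below 0.2 N); the arm keeps its last pose, push and grip.
It fails at once if the saucepan is lifted off the cooker or tipped (height (world z) of pan_base above 0.058 m or angle between pan_base's own z axis and vertical above 0.1 rad).
It fails at once if a jar falls over or leaves the turntable (angle between any of oil_mid, salt_mid, sugar_mid, mill_mid, jam_mid's own z axis and vertical above 0.4 rad or horizontal distance between any of oil_mid, salt_mid, sugar_mid, mill_mid, jam_mid and foot above 0.165 m).
It fails at once if the mug, the food container or the dressing bottle is moved or knocked over (distance of any of mug_mid, tub_mid, dressing_mid from where it was at the start of the episode above 0.03 m).
It also fails if it takes over 58 s, if anything falls off the work surface, if the arm or the gripper's body presses on something with over 40 N, if the wrist force passes 120 N, or if a joint passes its speed limit or range.

## Working session

There is one attempt and no reset: what is moved stays moved. The work goes in short steps, Python scripts to look and compute and a tool call to move; the robot and the scene stay as the last step left them, time stands still between calls to the robot, and variables do not carry over. Pictures are saved under pics/ and viewed, at most 10 in all, crops included, and the job is handed in when it is done.

Besides the shell and the picture viewer there is one more tool, called after ">>>" as name([rows], argument=value, ...), one row to a line, values as JSON. step_arm: Moves the arm, as the interface text tells. Its arguments: {"type":"object","properties":{"deltas":{"type":"array"},"squeeze":{"type":"number"}},"required":["deltas"]}

```bash
mkdir -p pics; cat > h.py <<'E'
import numpy as np,cv2
from bench import readout,cams,r
from scipy.spatial.transform import Rotation as R
def ray(c,u,v):
    d=np.array([(u-c['cx'])/c['fx'],-(v-c['cy'])/c['fy'],-1.]);return np.array(c['origin']),np.array(c['rotation'])@d
def onz(c,u,v,z):
    o,d=ray(c,u,v);return o+d*(z-o[2])/d[2]
def proj(c,p):
    q=np.array(c['rotation']).T@(np.array(p)-c['origin']);return c['cx']+c['fx']*q[0]/-q[2],c['cy']-c['fy']*q[1]/-q[2]
def save(c,n): cv2.imwrite('pics/'+n+'.png',cv2.cvtColor(c['img'],cv2.COLOR_RGB2BGR))
E
python3 - <<'E'
from h import *
for n in('scene','top'):
    c=cams.camera(n);save(c,n+'0');print({k:np.round(v,3).tolist() if k!='img' else 0 for k,v in c.items() if k not in('img','name')})
s=readout.read_state();print(s['ee_pos'],s['eef_rot'],s['time'],s['width'],s['ft_force'],R.from_quat(s['eef_rot']).as_matrix().round(3))
E
```

```text
{'fx': 477.23, 'fy': 477.23, 'cx': 283.129, 'cy': 206.154, 'origin': [1.209, 0.429, 1.128], 'rotation': [0.157, 0.293, 0.838, 0.432]}
{'fx': 475.098, 'fy': 475.098, 'cx': 286.33, 'cy': 213.074, 'origin': [0.457, -0.046, 1.506], 'rotation': [0.025, -0.014, -0.705, 0.709]}
[ 0.1760987  -0.59934486  0.2438359 ] [ 9.89808111e-01  1.42406084e-01 -1.19610629e-04 -6.29983983e-04] 0.1 0.08723487415959164 [-0.4923338  -0.43349156  0.54648025] [[ 0.959  0.282 -0.   ]
 [ 0.282 -0.959  0.001]
 [-0.    -0.001 -1.   ]]
```

View pics/scene0.png

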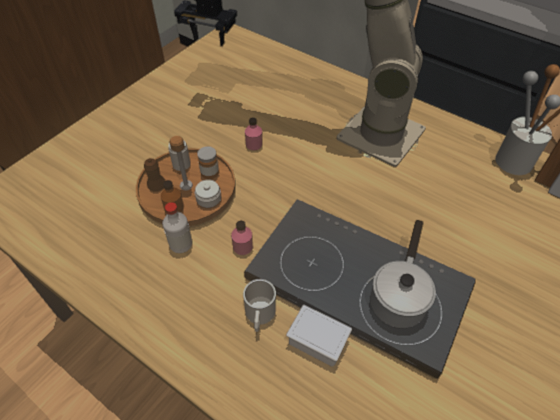

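View pics/top0.png

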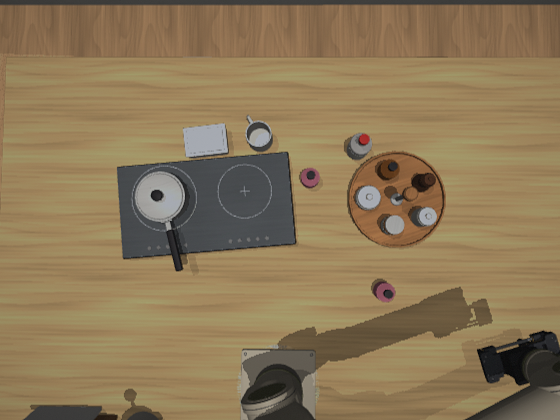

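```bash
cat >> h.py <<'E'
_cam=cams.camera
def cam(n):
    c=_cam(n)
    if n=='wrist':
        s=readout.read_state();T=np.eye(4);T[:3,:3]=R.from_quat(s['eef_rot']).as_matrix();T[:3,3]=s['ee_pos'];T=T@c['T_tool_cam'];c['origin']=T[:3,3];c['rotation']=T[:3,:3]
    else: c['rotation']=R.from_quat(c['rotation']).as_matrix()
    return c
E
python3 - <<'E'
from h import *
t=cam('top');s=cam('scene')
for n,u,v,z in[('ring_s',245,191,.05),('hobTL',118,167,.05),('hobTR',289,152,.05),('hobBR',296,244,.05),('hobBL',123,258,.05),('ring_l',164,198,.05),('panknob',156.5,195.5,.171),('hend',178.5,269,.12),('h0',169,225,.12),('tray',396,199,.04),('knob',410,193,.219),('salt',368.5,197,.085),('sugar',427,216,.124),('jam',394,225,.114)]:
    p=onz(t,u,v,z);print(n,p.round(3),np.round(proj(s,p)).tolist())
a=cv2.resize(t['img'][140:260,335:455],(480,480),interpolation=3);b=cv2.resize(s['img'][120:260,120:250],(446,480),interpolation=3)
cv2.imwrite('pics/c1.png',np.hstack([a,b])[:,:800,::-1])
E
```

```text
ring_s [0.606 0.104 0.05 ] [310.0, 261.0]
hobTL [0.679 0.5   0.05 ] [438.0, 370.0]
hobTR [ 0.728 -0.03   0.05 ] [242.0, 268.0]
hobBR [ 0.444 -0.054  0.05 ] [295.0, 197.0]
hobBL [0.398 0.477 0.05 ] [474.0, 277.0]
ring_l [0.583 0.355 0.05 ] [399.0, 305.0]
panknob [0.58  0.343 0.171] [406.0, 277.0]
hend [0.37  0.288 0.12 ] [418.0, 220.0]
h0 [0.498 0.319 0.12 ] [407.0, 259.0]
tray [ 0.585 -0.361  0.04 ] [186.0, 182.0]
knob [ 0.586 -0.361  0.219] [176.0, 139.0]
salt [ 0.586 -0.27   0.085] [206.0, 186.0]
sugar [ 0.528 -0.432  0.124] [177.0, 142.0]
jam [ 0.502 -0.339  0.114] [206.0, 152.0]
```

View pics/c1.png

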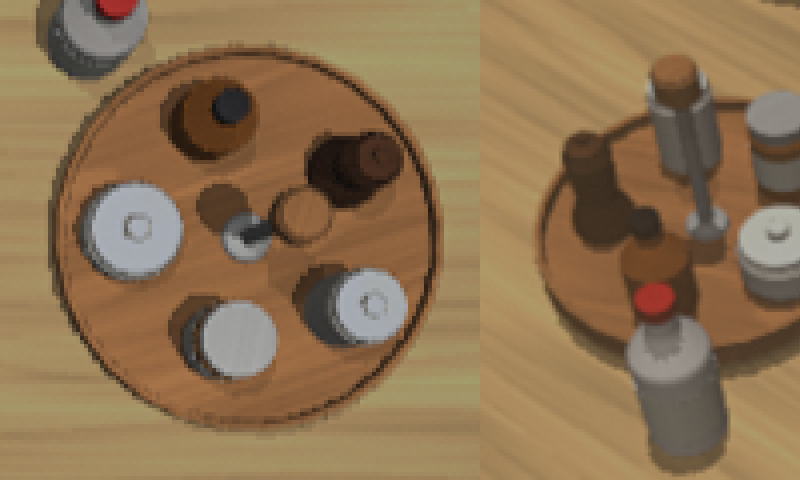

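```bash
cat >> h.py <<'E'
def go(pts,yaw=None):
    s=readout.read_state();M=R.from_quat(s['eef_rot']).as_matrix();print('t',round(s['time'],2),'pos',np.round(s['ee_pos'],4),'yaw',np.degrees(np.arctan2(M[1,0],M[0,0])).round(2),'F',np.round(s['ft_force'],1),'w',round(s['width'],4),'grip',round(s['grip_force'],1),'q',np.round(s['joint_positions'],2))
    for p in pts: print(p,(M.T@(np.array(p)-s['ee_pos'])).round(4).tolist())
    if yaw is not None:
        c,q=np.cos(yaw),np.sin(yaw);W=np.array([[c,q,0],[q,-c,0],[0,0,-1]]);print('rot',R.from_matrix(M.T@W).as_rotvec().round(4).tolist())
E
python3 -c "
from h import *
go([(.3,-.5,.34),(.45,-.2,.34),(.48,.1,.34),(.4445,.3075,.26)],np.radians(14.7))"
```

```text
t 0.2 pos [ 0.1761 -0.5995  0.2441] yaw 16.37 F [ 0.3 -0.5 -0. ] w 0.0867 grip 0.0 q [ 1.26  0.33 -0.06  1.46  0.02  1.35 -0.09]
(0.3, -0.5, 0.34) [0.1469, -0.0606, -0.0959]
(0.45, -0.2, 0.34) [0.3754, -0.3061, -0.0957]
(0.48, 0.1, 0.34) [0.4887, -0.5855, -0.0955]
(0.4445, 0.3075, 0.26) [0.5132, -0.7945, -0.0153]
rot [-0.0008, 0.0001, 0.0292]
```

>>> step_arm([
  [[0, 0, 0, 0.05, -0.02, -0.04, 100], [0, 0, 0, 0.1, -0.04, -0.08, 100], [0, 0, 0, 0.147, -0.061, -0.096, 100], [0, 0, 0, 0.18, -0.1, -0.096, 100], [0, 0, 0, 0.22, -0.14, -0.096, 100], [0, 0, 0, 0.26, -0.18, -0.096, 100], [0, 0, 0, 0.3, -0.22, -0.096, 100], [0, 0, 0, 0.34, -0.26, -0.096, 100], [0, 0, 0, 0.375, -0.306, -0.096, 100], [0, 0, 0, 0.4, -0.36, -0.096, 100], [0, 0, 0, 0.42, -0.41, -0.096, 100], [0, 0, 0, 0.44, -0.46, -0.096, 100], [0, 0, 0.01, 0.46, -0.51, -0.096, 100], [0, 0, 0.02, 0.475, -0.55, -0.096, 100], [0, 0, 0.03, 0.489, -0.59, -0.096, 100], [0, 0, 0.03, 0.495, -0.64, -0.08, 100], [0, 0, 0.03, 0.5, -0.69, -0.06, 100], [0, 0, 0.03, 0.507, -0.74, -0.04, 100], [0, 0, 0.03, 0.513, -0.794, -0.015, 100], [0, 0, 0.03, 0.513, -0.794, -0.015, 100]],
])

```text
time: 2.7
ee_pos: [0.4414, 0.3106, 0.2576]
eef_rot: [0.991, 0.131, -0.002, -0.001]
ft_force: [0.4, -0.8, 0.5]
width: 0.087
grip_force: 0.0
```

```bash
python3 -c "
from h import *
c=cam('wrist');save(c,'w1')
go([(.4445,.3075,.26),(.4445,.3075,.115)],np.radians(14.7))
for n,p in [('grip',(.4445,.3075,.12)),('hend',(.37,.288,.12))]: print(n,proj(c,p))"
```

```text
t 2.75 pos [0.4431 0.3084 0.2585] yaw 14.89 F [-0.3 -0.5  1. ] w 0.087 grip 0.0 q [ 0.11  0.25 -0.92  1.63  0.2   1.37 -2.15]
(0.4445, 0.3075, 0.26) [0.0011, 0.0012, -0.0015]
(0.4445, 0.3075, 0.115) [0.0014, 0.0013, 0.1435]
rot [-0.0005, 0.0022, 0.0034]
grip (np.float64(276.2543830641537), np.float64(198.7158857960176))
hend (np.float64(275.7911351610472), np.float64(276.435644428635))
```

View pics/w1.png

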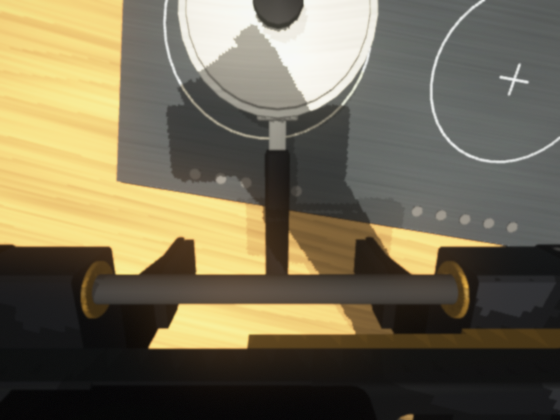

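```bash
python3 -c "
from h import *
c=cam('wrist')
for n,u,v,z in [('ring',514,79,.05),('knob',278,3,.171),('grip start',277,151,.12),('grip low',277,270,.12)]: print(n,onz(c,u,v,z).round(4))
go([(.4445,.3075,.115)],np.radians(14.7))"
```

```text
ring [0.6098 0.1008 0.05  ]
knob [0.581  0.3409 0.171 ]
grip start [0.4868 0.3162 0.12  ]
grip low [0.3779 0.2873 0.12  ]
t 2.8 pos [0.4443 0.3069 0.2592] yaw 14.73 F [-0.6 -0.8  0.6] w 0.0872 grip 0.0 q [ 0.11  0.25 -0.92  1.63  0.2   1.37 -2.15]
(0.4445, 0.3075, 0.115) [0.0005, -0.0005, 0.1442]
rot [0.0001, 0.001, 0.0005]
```

>>> step_arm([
  [[0, 0, 0, 0, 0, 0.04, 100], [0, 0, 0, 0, 0, 0.08, 100], [0, 0, 0, 0, 0, 0.11, 100], [0, 0, 0, 0, 0, 0.13, 100], [0, 0, 0, 0, 0, 0.144, 100], [0, 0, 0, 0, 0, 0.144, 100], [0, 0, 0, 0, 0, 0.144, 100], [0, 0, 0, 0, 0, 0.144, 50], [0, 0, 0, 0, 0, 0.144, 20], [0, 0, 0, 0, 0, 0.144, 10], [0, 0, 0, 0, 0, 0.144, 10], [0, 0, 0, 0, 0, 0.144, 10], [0, 0, 0, 0, 0, 0.144, 10], [0, 0, 0, 0, 0, 0.144, 10]],
], squeeze=12)

```text
time: 4.55
ee_pos: [0.4445, 0.3069, 0.1155]
eef_rot: [0.992, 0.128, -0.0, -0.0]
ft_force: [-1.1, 1.0, 0.6]
width: 0.0249
grip_force: 0.7
```

```bash
python3 -c "
from h import *
go([(.4715,.0665,.115)],np.radians(14.7))"
```

```text
t 4.55 pos [0.4445 0.3069 0.1155] yaw 14.66 F [-1.1  1.   0.6] w 0.0249 grip 0.7 q [ 0.05  0.39 -0.87  1.8   0.33  1.1  -2.25]
(0.4715, 0.0665, 0.115) [-0.0347, 0.2394, 0.0005]
rot [-0.0001, 0.0, -0.0007]
```

>>> step_arm([
  [[0, 0, 0, 0, 0, 0, 5], [0, 0, 0, 0, 0, 0, 5], [0, 0, 0, -0.001, 0.006, 0, 5], [0, 0, 0, -0.003, 0.02, 0, 5], [0, 0, 0, -0.006, 0.04, 0, 5], [0, 0, 0, -0.009, 0.06, 0, 5], [0, 0, 0, -0.012, 0.08, 0, 5], [0, 0, 0, -0.015, 0.1, 0, 5], [0, 0, 0, -0.018, 0.12, 0, 5], [0, 0, 0, -0.021, 0.14, 0, 5], [0, 0, 0, -0.024, 0.16, 0, 5], [0, 0, 0, -0.027, 0.18, 0, 5], [0, 0, 0, -0.03, 0.2, 0, 5], [0, 0, 0, -0.032, 0.217, 0, 5], [0, 0, 0, -0.034, 0.23, 0, 5], [0, 0, 0, -0.035, 0.239, 0, 5], [0, 0, 0, -0.035, 0.239, 0, 5], [0, 0, 0, -0.035, 0.239, 0, 5], [0, 0, 0, -0.035, 0.239, 0, 5]],
])

```text
time: 6.92
ee_pos: [0.4708, 0.0666, 0.1155]
eef_rot: [0.992, 0.128, -0.0, 0.0]
ft_force: [-4.3, -0.2, 3.6]
width: 0.0274
grip_force: 13.1
```

```bash
python3 -c "
from h import *
t=cam('top');s=cam('scene')
go([(.4715,.0665,.115)],np.radians(14.7))
print(proj(t,(.608,.102,.171)),proj(s,(.608,.102,.171)))
a=cv2.resize(t['img'][130:270,180:320],(400,400),interpolation=3);b=cv2.resize(s['img'][180:320,240:380],(400,400),interpolation=3)
cv2.imwrite('pics/c2.png',np.hstack([a,b])[:,:,::-1])"
```

```text
t 7.03 pos [0.4708 0.0665 0.1155] yaw 14.66 F [-5.7 -0.5  2.5] w 0.0279 grip 13.1 q [ 0.51  0.21 -0.8   1.96  0.18  1.04 -1.69]
(0.4715, 0.0665, 0.115) [0.0007, 0.0002, 0.0005]
rot [0.0005, 0.0009, -0.0007]
(np.float64(241.49189507760698), np.float64(185.9574097834596)) (np.float64(311.4812475322379), np.float64(235.04326916779897))
```

View pics/c2.png

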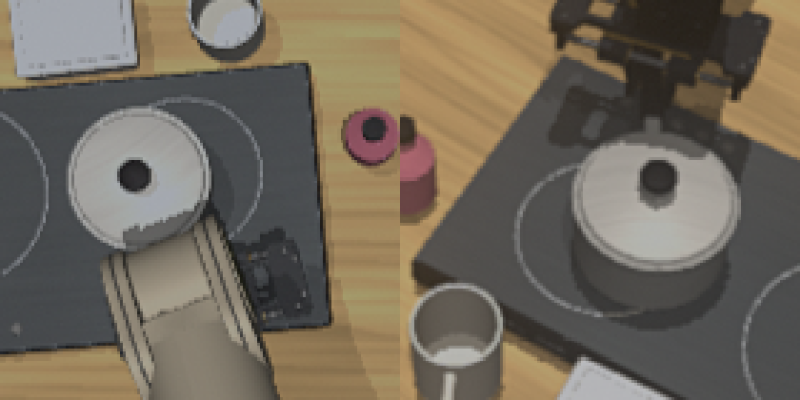

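>>> step_arm([
  [[0, 0, 0, 0, 0, 0, 0], [0, 0, 0, 0, 0, 0, 0], [0, 0, 0, 0, 0, 0, 0], [0, 0, 0, 0, 0, 0, 0]],
], squeeze=25)

```text
time: 7.52
ee_pos: [0.471, 0.0671, 0.1155]
eef_rot: [0.992, 0.128, -0.0, -0.0]
ft_force: [-5.1, 1.7, 2.9]
width: 0.0267
grip_force: 24.5
```

>>> step_arm([
  [[0, 0, 0, 0, 0, 0, 0], [0, 0, 0, 0, 0, 0, 0], [0, 0, 0, 0, 0, 0, 0], [0, 0, 0, 0, 0, 0, 0], [0, 0, 0, 0, 0, 0, 0], [0, 0, 0, 0, 0, 0, 0]],
], squeeze=40)

```text
time: 8.28
ee_pos: [0.4711, 0.0674, 0.1155]
eef_rot: [0.992, 0.128, 0.0, -0.0]
ft_force: [-4.7, 4.7, 0.6]
width: 0.0264
grip_force: 37.5
```

```bash
cat >> h.py <<'E'
def pan():
    t=cam('top');g=cv2.cvtColor(t['img'],cv2.COLOR_RGB2GRAY);out=[]
    m=((g<75)*255).astype(np.uint8);m[:150]=0;m[225:]=0;m[:,:200]=0;m[:,275:]=0
    lid=cv2.morphologyEx(((g>140)*255).astype(np.uint8),cv2.MORPH_OPEN,np.ones((3,3)));lid[:155]=0;lid[230:]=0;lid[:,:195]=0;lid[:,280:]=0
    cs=max(cv2.findContours(lid,0,2)[0],key=cv2.contourArea);(x,y),rr=cv2.minEnclosingCircle(cs);print('lid',(x,y),rr,onz(t,x,y,.131).round(4))
    hull=np.zeros_like(g);cv2.drawContours(hull,[cs],-1,255,-1);n,l,st,ce=cv2.connectedComponentsWithStats(m&hull)
    for a,b in zip(st[1:],ce[1:]):
        if a[4]>25: print('knob',b,a[4],onz(t,*b,.171).round(4))
    return t
E
python3 -c "
from h import *
pan();go([])"
```

```text
lid (228.16932678222656, 191.73162841796875) 22.33765983581543 [0.5955 0.1451 0.131 ]
knob [227.  190.5] 98 [0.5949 0.1429 0.171 ]
t 8.32 pos [0.4711 0.0674 0.1155] yaw 14.71 F [-3.1  3.9  1.5] w 0.0262 grip 37.5 q [ 0.51  0.21 -0.81  1.96  0.17  1.04 -1.69]
```

>>> step_arm([
  [[0, 0, 0.02, 0, 0, 0, 0], [0, 0, 0.06, 0, 0, 0, 0], [0, 0, 0.1, 0, 0, 0, 0], [0, 0, 0.14, 0, 0, 0, 0], [0, 0, 0.18, 0, 0, 0, 0], [0, 0, 0.22, 0, 0, 0, 0], [0, 0, 0.26, 0, 0, 0, 0], [0, 0, 0.3, 0, 0, 0, 0], [0, 0, 0.3, 0, 0, 0, 0], [0, 0, 0.3, 0, 0, 0, 0]],
], squeeze=50)

```text
time: 9.57
ee_pos: [0.4716, 0.0667, 0.1156]
eef_rot: [1.0, -0.022, 0.0, -0.0]
ft_force: [1.1, 3.4, -3.4]
width: 0.0258
grip_force: 44.6
```

```bash
python3 -c "
from h import *
pan();go([])"
```

```text
lid (242.0, 185.0) 23.430849075317383 [0.6153 0.105  0.131 ]
knob [241.82978723 184.30851064] 94 [0.6127 0.1011 0.171 ]
t 9.62 pos [0.4716 0.0666 0.1156] yaw -2.5 F [ 1.8  2.2 -3.2] w 0.0254 grip 44.6 q [ 0.48  0.2  -0.77  1.96  0.16  1.04 -1.98]
```

>>> step_arm([
  [[0, 0, 0, -0.002, 0, 0, 0], [0, 0, 0, -0.004, 0, 0, 0], [0, 0, 0, -0.004, 0, 0, 0], [0, 0, 0, -0.004, 0, 0, 40], [0, 0, 0, -0.004, 0, 0, 70], [0, 0, 0, -0.004, 0, 0, 100], [0, 0, 0, -0.004, 0, 0, 100], [0, 0, 0, -0.004, 0, 0, 100], [0, 0, 0, -0.004, 0, 0, 100], [0, 0, 0, -0.004, 0, -0.01, 100], [0, 0, 0, -0.004, 0, -0.03, 100], [0, 0, 0, -0.004, 0, -0.06, 100], [0, 0, 0, -0.004, 0, -0.1, 100], [0, 0, 0, -0.004, 0, -0.15, 100], [0, 0, 0, -0.004, 0, -0.2, 100], [0, 0, 0, -0.004, 0, -0.2, 100]],
])

```text
time: 11.62
ee_pos: [0.4686, 0.0675, 0.3197]
eef_rot: [1.0, -0.022, 0.003, 0.0]
ft_force: [0.2, -0.6, -0.7]
width: 0.0868
grip_force: 0.0
```

```bash
python3 -c "
from h import *
t=pan();go([(.53,-.15,.315),(.586,-.361,.3)]);c=cam('wrist')
a=cv2.resize(t['img'][130:330,180:480],(600,400),interpolation=3)
cv2.imwrite('pics/c3.png',a[:,:,::-1]);save(c,'w3')"
```

```text
lid (243.4822235107422, 186.1044464111328) 23.043899536132812 [0.6121 0.1006 0.131 ]
t 11.68 pos [0.4678 0.0672 0.3174] yaw -2.52 F [-0.8  0.5 -1.3] w 0.0869 grip 0.0 q [ 0.55 -0.   -0.77  1.7  -0.    1.45 -1.84]
(0.53, -0.15, 0.315) [0.0717, 0.2143, 0.0026]
(0.586, -0.361, 0.3) [0.1369, 0.4226, 0.0179]
```

View pics/w3.png

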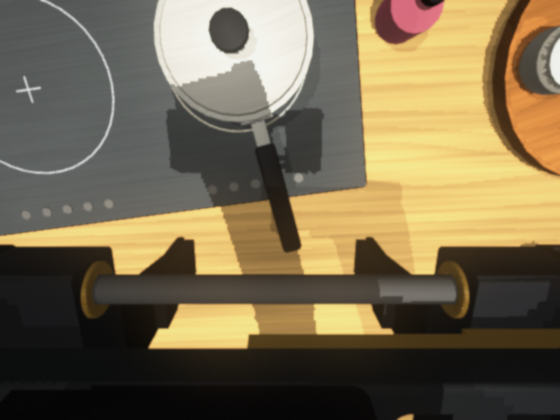

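```bash
python3 -c "
from h import *
c=cam('wrist')
print('knob',onz(c,230,30,.171),'lid',onz(c,234,43,.131),'ringL',onz(c,28,90,.05))
print('ringS pix',proj(c,(.609,.1015,.05)))
go([(.586,-.361,.3)])"
```

```text
knob [0.60606343 0.09626074 0.171     ] lid [0.60422392 0.09808541 0.131     ] ringL [0.57990931 0.35411108 0.05      ]
ringS pix (np.float64(239.24306631278046), np.float64(52.992540651468374))
t 11.78 pos [0.4668 0.0668 0.315 ] yaw -2.53 F [-0.8 -0.1 -0.9] w 0.0871 grip 0.0 q [ 0.55 -0.   -0.77  1.7  -0.    1.44 -1.84]
(0.586, -0.361, 0.3) [0.138, 0.4221, 0.015]
```

>>> step_arm([
  [[0, 0, -0.05, 0.015, 0.04, 0.0, 100], [0, 0, -0.12, 0.03, 0.09, 0.0, 100], [0, 0, -0.2, 0.046, 0.14, 0.0, 100], [0, 0, -0.28, 0.062, 0.19, 0.0, 100], [0, 0, -0.36, 0.078, 0.24, 0.0, 100], [0, 0, -0.44, 0.094, 0.29, 0.0, 100], [0, 0, -0.52, 0.11, 0.34, 0.0, 100], [0, 0, -0.62, 0.127, 0.39, 0.0, 100], [0, 0, -0.72, 0.138, 0.422, 0.0, 100], [0, 0, -0.8, 0.138, 0.422, 0.0, 100], [0, 0, -0.8, 0.138, 0.422, 0, 100], [0, 0, -0.8, 0.138, 0.422, 0, 100]],
])

```text
time: 13.28
ee_pos: [0.5864, -0.3601, 0.315]
eef_rot: [0.93, 0.369, -0.0, -0.0]
ft_force: [0.6, 1.1, -0.6]
width: 0.0867
grip_force: 0.0
```

```bash
python3 -c "
from h import *
c=cam('wrist');save(c,'w4')
go([(.586,-.361,.203)]);print(proj(c,(.586,-.361,.219)),proj(c,(.586,-.27,.088)))"
```

```text
t 13.32 pos [ 0.5864 -0.3602  0.3153] yaw 43.27 F [-0.2  0.2  0.1] w 0.0871 grip 0.0 q [ 0.83  0.51 -0.55  1.12  0.26  1.57 -0.48]
(0.586, -0.361, 0.203) [-0.0008, 0.0004, 0.1123]
(np.float64(275.1111488994351), np.float64(215.8178113281303)) (np.float64(215.15017160422812), np.float64(125.46472872519149))
```

View pics/w4.png

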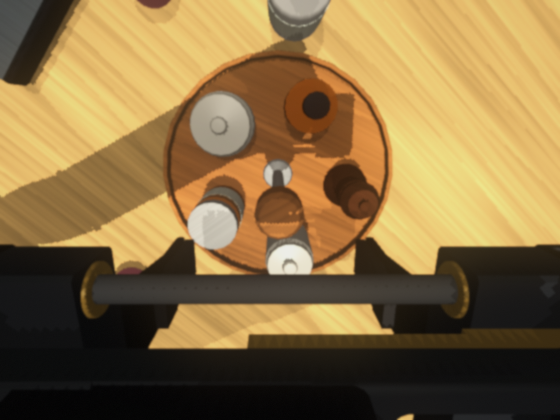

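```bash
python3 -c "
from h import *
c=cam('wrist')
k=onz(c,278,213,.219);s=onz(c,219,125,.088);p=onz(c,278,163,.04);print(k,s,p)
for a in(k,p): d=s-a;print(np.degrees(np.arctan2(d[1],d[0])),np.hypot(d[0],d[1]))
go([(k[0],k[1],.203)])"
```

```text
[ 0.58915432 -0.36119609  0.219     ] [ 0.58931791 -0.2728745   0.088     ] [ 0.59849097 -0.35456662  0.04      ]
89.89388119450993 0.08832174911048778
96.40680450862679 0.08220552001002893
t 13.38 pos [ 0.5864 -0.3602  0.3155] yaw 43.28 F [0.6 0.2 0.5] w 0.0868 grip 0.0 q [ 0.83  0.51 -0.55  1.12  0.26  1.57 -0.48]
(np.float64(0.5891543234546915), np.float64(-0.3611960928922307), 0.203) [0.0014, 0.0026, 0.1125]
```

>>> step_arm([
  [[0, 0, 0, 0.001, 0.001, 0.03, 100], [0, 0, 0, 0.001, 0.001, 0.06, 100], [0, 0, 0, 0.001, 0.001, 0.085, 100], [0, 0, 0, 0.001, 0.001, 0.1, 100], [0, 0, 0, 0.001, 0.001, 0.112, 100], [0, 0, 0, 0.001, 0.001, 0.112, 100], [0, 0, 0, 0.001, 0.001, 0.112, 70], [0, 0, 0, 0.001, 0.001, 0.112, 50], [0, 0, 0, 0.001, 0.001, 0.112, 30], [0, 0, 0, 0.001, 0.001, 0.112, 30], [0, 0, 0, 0.001, 0.001, 0.112, 30], [0, 0, 0, 0.001, 0.001, 0.112, 30], [0, 0, 0, 0.001, 0.001, 0.112, 30]],
], squeeze=25)

```text
time: 15.0
ee_pos: [0.589, -0.3622, 0.2037]
eef_rot: [0.93, 0.369, 0.001, 0.002]
ft_force: [8.7, -5.4, -4.4]
width: 0.0388
grip_force: 25.0
```

>>> step_arm([
  [[0, 0, 0, 0, 0.002, 0, 30], [0, 0, 0.02, 0, 0.002, 0, 30], [0, 0, 0.06, 0, 0.002, 0, 30], [0, 0, 0.12, 0, 0.002, 0, 30], [0, 0, 0.18, 0, 0.002, 0, 30], [0, 0, 0.24, 0, 0.002, 0, 30], [0, 0, 0.3, 0, 0.002, 0, 30], [0, 0, 0.36, 0, 0.002, 0, 30], [0, 0, 0.42, 0, 0.002, 0, 30], [0, 0, 0.48, 0, 0.002, 0, 30], [0, 0, 0.54, 0, 0.002, 0, 30], [0, 0, 0.6, 0, 0.002, 0, 30], [0, 0, 0.66, 0, 0.002, 0, 30], [0, 0, 0.71, 0, 0.002, 0, 30], [0, 0, 0.75, 0, 0.002, 0, 30], [0, 0, 0.78, 0, 0.002, 0, 30], [0, 0, 0.79, 0, 0.002, 0, 30], [0, 0, 0.79, 0, 0.002, 0, 30]],
])

```text
time: 17.25
ee_pos: [0.5901, -0.3651, 0.2037]
eef_rot: [1.0, -0.019, 0.002, 0.002]
ft_force: [9.8, -11.6, -5.4]
width: 0.0389
grip_force: 25.0
```

```bash
python3 -c "
from h import *
go([(.589,-.3615,.203)]);c=cam('top');a=cv2.resize(c['img'][120:270,200:470],(720,400),interpolation=3);s=cam('scene')
cv2.imwrite('pics/c5.png',np.vstack([a,cv2.resize(s['img'][100:280,100:340],(720,540))[:200]])[:,:,::-1])
m=((c['img'].min(2)>150)*255).astype(np.uint8)
n,l,st,ce=cv2.connectedComponentsWithStats(m)
for q,e in zip(st[1:],ce[1:]):
  if q[4]>60 and e[0]>340 and e[0]<455 and 140<e[1]<260: print(q,e,onz(c,*e,.075))"
```

```text
t 17.25 pos [ 0.5901 -0.3651  0.2037] yaw -2.13 F [  9.8 -11.6  -5.4] w 0.0389 grip 25.0 q [ 0.76  0.53 -0.4   1.3   0.21  1.35 -1.25]
(0.589, -0.3615, 0.203) [-0.0012, -0.0036, 0.0007]
[398 220  12  16 118] [402.8220339  226.72033898] [ 0.49834189 -0.37355028  0.075     ]
```

View pics/c5.png

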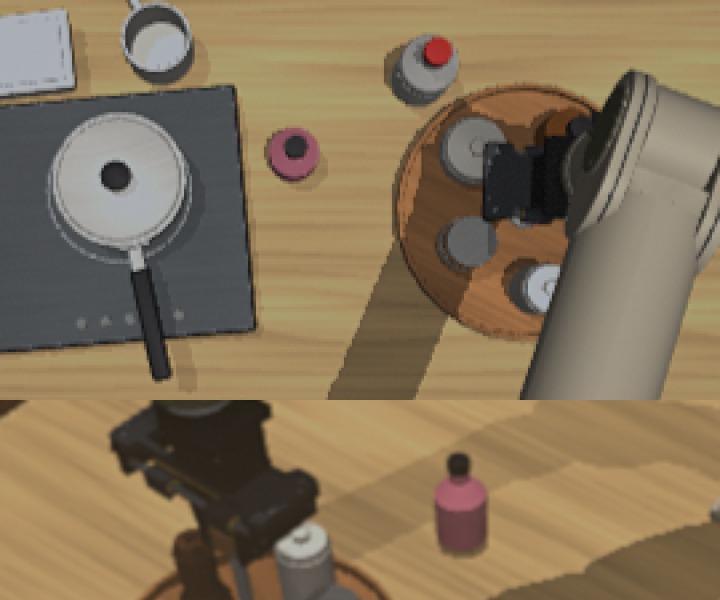

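>>> step_arm([
  [[0, 0, 0, 0.001, 0.0025, 0, 30], [0, 0, 0, 0.002, 0.005, 0, 30], [0, 0, 0, 0.002, 0.005, 0, 30], [0, 0, 0, 0.002, 0.005, 0, 30]],
])

```text
time: 17.85
ee_pos: [0.5903, -0.3653, 0.2036]
eef_rot: [1.0, -0.017, -0.001, -0.001]
ft_force: [-7.2, 7.8, 4.6]
width: 0.0386
grip_force: 25.0
```

>>> step_arm([
  [[0, 0, 0, -0.001, -0.002, 0, 30], [0, 0, 0.02, -0.001, -0.002, 0, 30], [0, 0, 0.06, -0.001, -0.002, 0, 30], [0, 0, 0.12, -0.001, -0.002, 0, 30], [0, 0, 0.18, -0.001, -0.002, 0, 30], [0, 0, 0.24, -0.001, -0.002, 0, 30], [0, 0, 0.3, -0.001, -0.002, 0, 30], [0, 0, 0.36, -0.001, -0.002, 0, 30], [0, 0, 0.42, -0.001, -0.002, 0, 30], [0, 0, 0.48, -0.001, -0.002, 0, 30], [0, 0, 0.54, -0.001, -0.002, 0, 30], [0, 0, 0.6, -0.001, -0.002, 0, 30], [0, 0, 0.66, -0.001, -0.002, 0, 30], [0, 0, 0.71, -0.001, -0.002, 0, 30], [0, 0, 0.75, -0.001, -0.002, 0, 30], [0, 0, 0.78, -0.001, -0.002, 0, 30], [0, 0, 0.78, -0.001, -0.002, 0, 30], [0, 0, 0.78, -0.001, -0.002, 0, 30]],
])

```text
time: 20.1
ee_pos: [0.5889, -0.368, 0.2036]
eef_rot: [0.918, -0.398, 0.0, 0.002]
ft_force: [-2.5, -6.5, 0.0]
width: 0.0386
grip_force: 25.0
```

```bash
python3 -c "
from h import *
go([]);c=cam('top');s=cam('scene');w=cam('wrist')
h=lambda i,z:cv2.resize(i,z,interpolation=3)
a=np.hstack([h(c['img'][130:260,330:460],(390,390)),h(s['img'][100:230,120:250],(390,390))])
cv2.imwrite('pics/c6.png',a[:,:,::-1])
for n,k in(('top',c),('scene',s)): print(n,'expected salt top px',proj(k,(.682,-.3652,.088)),'ax',proj(k,(.59,-.3652,.04)))"
```

```text
t 20.1 pos [ 0.5889 -0.368   0.2036] yaw -46.86 F [-2.5 -6.5  0. ] w 0.0386 grip 25.0 q [ 0.67  0.52 -0.27  1.3   0.14  1.34 -1.98]
top expected salt top px (np.float64(400.5721768525227), np.float64(165.2563347636329)) ax (np.float64(397.28463077230055), np.float64(197.30587092949347))
scene expected salt top px (np.float64(158.79416420754143), np.float64(191.06285418486544)) ax (np.float64(183.39553401960308), np.float64(182.7022933887274))
```

View pics/c6.png

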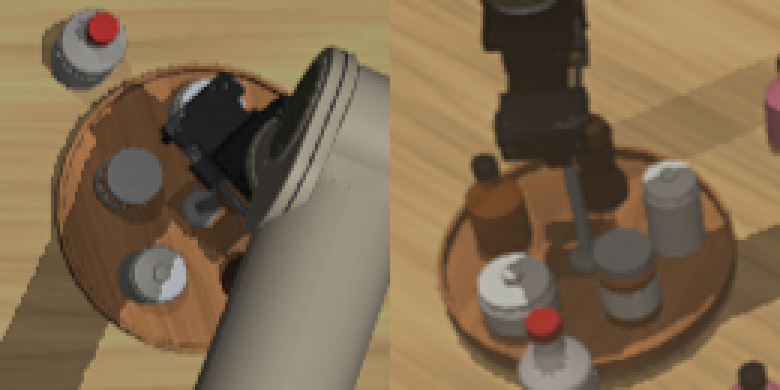

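```bash
python3 -c "
from h import *
s=cam('scene');c=cam('top')
print(onz(s,161.7,189.3,.088),onz(s,159+.2,192.2,.08),onz(s,184.3,187.3,.029),onz(c,396.5,199.5,.029),onz(c,330+203/3,130+211/3,.029))
# tray outline in scene: ellipse fit of the orange rim edges
for k,z in((c,.04),(s,.04)):
  print([tuple(np.round(proj(k,(.59+.15*np.cos(a),-.3652+.15*np.sin(a),z)))) for a in np.radians([0,90,180,270])])
go([])"
```

```text
[ 0.67233979 -0.3631901   0.088     ] [ 0.68037045 -0.36730987  0.08      ] [ 0.5959679  -0.35822825  0.029     ] [ 0.58414769 -0.36511968  0.029     ] [ 0.58156918 -0.36871478  0.029     ]
[(np.float64(397.0), np.float64(149.0)), (np.float64(349.0), np.float64(197.0)), (np.float64(398.0), np.float64(246.0)), (np.float64(446.0), np.float64(198.0))]
[(np.float64(148.0), np.float64(214.0)), (np.float64(221.0), np.float64(205.0)), (np.float64(216.0), np.float64(154.0)), (np.float64(148.0), np.float64(162.0))]
t 20.35 pos [ 0.5889 -0.368   0.2036] yaw -46.86 F [-2.5 -5.8  0.6] w 0.0387 grip 25.0 q [ 0.67  0.52 -0.27  1.3   0.14  1.34 -1.98]
```

```bash
python3 -c "
from h import *
c=cam('top');ax=np.array([.588,-.363])
for a,b,z in(((427,216),(383.7,219.5),.124),((394,225),(375,188),.114)):
  p,q=onz(c,*a,z)[:2]-ax,onz(c,*b,z)[:2]-ax;print(p,q,np.degrees(np.arctan2(q[1],q[0])-np.arctan2(p[1],p[0]))%360)
pan()
import time
s=readout.read_state();print(s['time'],s['grip_force'],np.abs(s['joint_vel']).max())"
```

```text
[-0.05958728 -0.06939263] [-0.07047725  0.05579185] 272.28644081460646
[-0.08593182  0.02400158] [0.02232727 0.07889033] 269.8031652900184
lid (242.56143188476562, 187.35665893554688) 24.260889053344727 [0.6085 0.1033 0.131 ]
knob [242.92631579 185.45263158] 95 [0.6095 0.098  0.171 ]
20.45 25.01582280752018 0.0013512818205371599
```

```bash
python3 -c "
from h import *
print(r.close_job())"
```

```text
the job is handed in; nothing more can be done
None
```

I handed the job in: by the camera, the saucepan stands released on the small ring, about 5 mm off centre. The salt pot is at the front within about 5 mm of straight, and the gripper still holds the turntable at 25 N; the hand-in gave no pass or fail result.

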